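Swing the brass bar into line against its post

ROBOT

A 7-joint arm with a two-finger parallel gripper is mounted at the origin on the work surface. World frame = base frame: x ahead of the robot, y to its left, z up, the work surface at z = 0. Lengths are in m, angles in rad, forces in N, time in s.
With the tool pointing down it reaches from about 0.4 to 0.85 m from the base axis. Payload 10.4 kg.
Tool frame: the origin (TCP) lies at the very end of the fingers, on their centre line; the grasp point (between the pads) lies 19 mm behind it (r.tcp_to_grasp is the distance from the TCP to the grasp point, in m); z points along the fingers, y is the line along which they close (so a half turn about z gives the same grasp; the last joint's range is limited). The gripper opens to 85 mm and grips with 20 to 120 N. Pads are 22 mm wide; open, the fingers measure 114 mm over their backs; the gripper's body (76 mm by 85 mm) begins 54 mm behind the grasp point. The pads swing forward as they close: fully open they stand 13 mm farther back than shut.
Start: joints at [-1.306, 0.332, -0.065, 1.46, 0.022, 1.35, -0.088], TCP at [0.177, 0.599, 0.231] pointing down, gripper open.
Joint ranges: [-2.6, 2.6], [-0.5, 2.12], [-1.47, 1.34], [0.16, 2.42], [-1.27, 4.41], [0.06, 2.06], [-2.6, 2.6]. Speed limits (rad/s): [2.22, 2.22, 2.79, 2.79, 3.14, 3.14, 3.14].

INTERFACE

Orientations are given as a unit quaternion [w, x, y, z].
In Python, from cell import r gives the robot as it stands.
- The arm moves only by the tool apply_moves, never from a script. Its argument "motion" is a list of rows, each an object of numbers: "x", "y", "z": the shift along the tool's x, y, z in cm; "turn": the turn about the tool's z in rad; "hand": the gripper command: -1 is shut, 1 is fully open, values between are in proportion. In form: [{"x": .., "y": .., "z": .., "turn": .., "hand": ..}, ...]. A call has exactly 10 rows; each row shifts and turns the commanded pose from where the row before left it, along the tool's axes as they then stand; what a row does not reach is not made up. A row lasts 1/12 s, in which the tool goes at most 41.7 mm and 7.16 degrees, less where a joint would pass 70% of its speed; a pose out of reach is approached as far as the arm can. A call with a gripper value outside its range is refused whole. The fingers move at their own pace and stop on an object; the grip force is fixed at half the most. Time passes only in rows, so rows that do not move let the fingers close, or fill a call up. It gives the time, the measured TCP pose, the force, the opening and the grip force at its end, in the units of the state.
- r.get_obs(): the state, without advancing time (a new reading comes with each control period).
- r.capture(name): name is "side" or "top" or "wrist"; returns the picture (400x640x3 uint8, red, green, blue); there is no depth.
- r.camera_model(name): a dict with "camera_matrix" (3x3 intrinsics, pixels), "k1" (the pictures are not rectified: a ray, as slopes to the right and down, at radius r is drawn at 1 + k1 r^2 times it, then the intrinsics apply), "R" (3x3) and "t" (3): a world point X has camera coordinates R X + t; the wrist camera has in their place "tool_from_camera" (4x4, takes a point from camera to tool coordinates, whose origin is the TCP and whose axes are the flange's). Camera axes: x right, y down, z forward; pixel columns grow to the right and rows downward; lengths in m; the calibration is good to about 2 mm. A picture is of the moment at which its call begins: read the wrist's pose just before it. camera_model takes no time and is no camera call.
- r.hand_in(): hands the job in; it is judged then, once.
Trained networks look in the newest picture that a camera, given by its name, has taken for a name from the list of things; names that differ only in an ending like _2 or _b are one class to them, and where a whole thing is asked for, a point or a joint stands for the part that bears it (a point fixed in the world has none). Each returns a list of dicts, best first, with "confidence" (0 to 1); they miss things now and then, are a little off and sometimes report something else, mostly with a low value. They report only what shows in the picture. A call takes as long as a camera call. They do not tell look-alikes from the thing itself.
- r.outline_of(camera, label): "mask" (400x640 bool, what is visible of it) and "bbox" ([left, top, right, bottom] in pixels, round what is visible of it).
The state is a dict: "time": time; "joint_positions": joint angles; "qvel": joint speeds; "joint_torque": joint torques, N m; "position": TCP position; "ee_rot": TCP orientation; "force": force on the tool from outside, world axes, zero at the start; "moment": the same for the moment, N m; "finger_gap": finger opening in m; "finger_force": force on a finger pad.
Only numpy, scipy, OpenCV 4.12 (cv2) and the standard library are available. Lean on these libraries where they do the work, as an engineer would, in place of code of your own. Each camera call takes 0.05 s, during which the arm holds its last target. There are 200 camera calls.

TASK

On the dark setting plate, swing the brass bar round into line: with its black-banded heel staying by the steel post as the pivot, bring the free end round until the bar lies along the white line with its heel at the cross mark, then let go. Slide it flat on the plate, never lifting it, and leave the steel bar and the black eyepiece undisturbed.

Things in the scene. Friction and masses are not known exactly. Their poses are not given: they have to be found in the camera images.
- plate: Fixed dark steel plate, 320x250x8 mm (x -50..270, y -55..195). Origin: desk top, under the white cross mark; plate top 8 mm above. +x runs along the white line (x -30..260, y 0) from the mark to where the free end must come; z up. Fixed bright steel post, dia 18, 35 mm above plate, axis at x 15, y 21: touches a bar lying on the line. All mm.
- brass_bar: Loose brass bar 200x24x20 mm, 0.5-0.9 kg, flat on the plate. Origin: bottom centre of its heel end face (black band, by the post); +x along the bar to the free end, z up. Starts 28-43 deg counter-clockwise (from above) of the white line, heel within 10 mm of touching the post, which is on its +y side. Moving the free end clockwise presses the heel on the post and pivots it.
- steel_bar: Bystander: loose plain bright steel bar, 160 x 24 x 20 mm, 0.55 kg, no black band, lying on the desk just beyond the plate's edge past the end of the white line. Origin: centre of the lower edge of one end; +x along the bar. Leave it where it is.
- eyepiece: Bystander: black eyepiece with a thin brass line, 48 mm diameter at most, 50 mm high, standing upright on the desk beside the plate. Origin: centre of its underside. Leave it where it is.
There are look-alikes about, which are no part of the job. There is more than one size of the brass_bar; the job needs the smallest.

How it is judged:
At the end, for the whole second after the job is handed in: The brass bar lies flat and at rest on the plate, within 10 degrees of the white line's direction, its heel's centre within 15 mm sideways of the line and within 20 mm along it of the cross mark (angle between the x axis of brass_bar and the x axis of plate, either way round below 0.175 rad and x of brass_bar in the frame of plate between -0.02 and 0.02 m and y of brass_bar in the frame of plate between -0.015 and 0.015 m and angle between brass_bar's own z axis and vertical below 0.06 rad and z of brass_bar in the frame of plate below 0.012 m and linear speed of brass_bar below 0.02 m/s and angular speed of brass_bar below 0.1 rad/s); the robot touches nothing.
It fails at once if the brass bar's heel strays more than 45 mm from the cross mark (horizontal distance between brass_bar and plate above 0.045 m).
It fails at once if the brass bar is lifted or tipped (heel more than 10 mm off the plate, or more than 9 degrees of tilt) (z of brass_bar in the frame of plate above 0.018 m or angle between brass_bar's own z axis and vertical above 0.16 rad).
It fails at once if the steel bar is moved more than 20 mm (distance of steel_bar from where it was at the start of the episode above 0.02 m).
It fails at once if the eyepiece is moved more than 20 mm or tipped (distance of eyepiece from where it was at the start of the episode above 0.02 m or angle between eyepiece's own z axis and vertical above 0.4 rad).
It also fails if it takes over 32 s, if anything falls off the work surface, if the arm or the gripper's body presses on something with over 40 N, if the wrist force passes 120 N, or if a joint passes its speed limit or range.

## Working session

There is one attempt and no reset: what is moved stays moved. The work goes in short steps, Python scripts to look and compute and a tool call to move; the robot and the scene stay as the last step left them, time stands still between calls to the robot, and variables do not carry over. Pictures are saved under pics/ and viewed, at most 10 in all, crops included, and the job is handed in when it is done.

Besides the shell and the picture viewer there is one more tool, called after "Emit:" as a command line: name --argument value ..., lists and objects as JSON in quotes. apply_moves: Moves the arm, as the interface text tells. Its arguments: {"type":"object","properties":{"motion":{"type":"array"}},"required":["motion"]}

```bash
ls; mkdir -p pics
python3 - <<'E'
from cell import r
import cv2
o=r.get_obs(); print({k:o[k] for k in('time','position','ee_rot','finger_gap')})
for c in('top','side'):
    im=r.capture(c); cv2.imwrite(f'pics/{c}0.png',im[:,:,::-1])
    for l in('plate','brass_bar','steel_bar','eyepiece'):
        for d in r.outline_of(c,l): print(c,l,round(d['confidence'],2),d['bbox'])
m=r.camera_model('top');print(m)
E
```

```text
pics
{'time': 0.0, 'position': array([0.17727184, 0.59892401, 0.23049188]), 'ee_rot': array([-6.87549605e-05,  1.43365051e-01,  9.89669601e-01, -7.33540484e-04]), 'finger_gap': 0.08563966621054388}
top plate 0.78 [231.4, 133.6, 342.3, 228.1]
top brass_bar 0.97 [353.1, 130.2, 443.5, 165.7]
top brass_bar 0.8 [393.4, 207.5, 407.9, 295.4]
top brass_bar 0.75 [265.1, 160.5, 323.6, 178.9]
top steel_bar 0.97 [217.2, 137.9, 239.6, 187.0]
top eyepiece 0.73 [302.4, 112.1, 317.8, 127.2]
top eyepiece 0.72 [216.4, 136.6, 237.6, 183.3]
top eyepiece 0.36 [230.1, 134.2, 344.7, 228.3]
side plate 0.85 [280.6, 164.3, 379.7, 225.5]
side brass_bar 0.7 [362.5, 229.1, 430.9, 313.7]
side brass_bar 0.61 [328.1, 173.6, 360.0, 212.1]
side brass_bar 0.61 [192.9, 261.2, 313.5, 289.0]
side steel_bar 0.81 [321.2, 150.2, 366.9, 161.9]
side eyepiece 0.48 [394.4, 182.2, 409.7, 208.2]
{'camera_matrix': array([[391.2814793 ,   0.        , 325.80663783],
       [  0.        , 391.2814793 , 204.69221819],
       [  0.        ,   0.        ,   1.        ]]), 'k1': -0.01647675974108801, 'R': array([[-0.01275187, -0.99977266, -0.01708839],
       [-0.99408333,  0.01451921, -0.10764534],
       [ 0.10786898,  0.01561461, -0.99404249]]), 't': array([-0.06102934,  0.49956608,  1.24192685])}
```

View pics/top0.png

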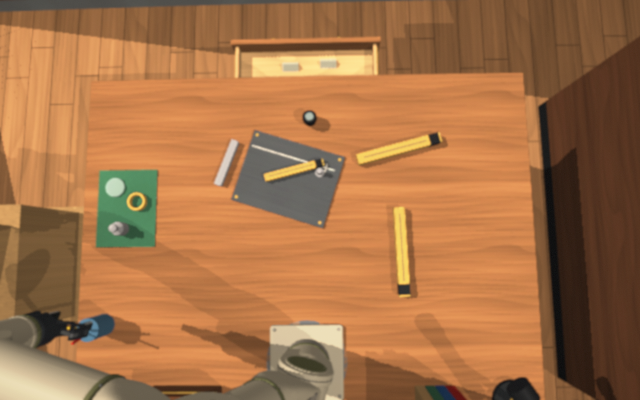

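View pics/side0.png

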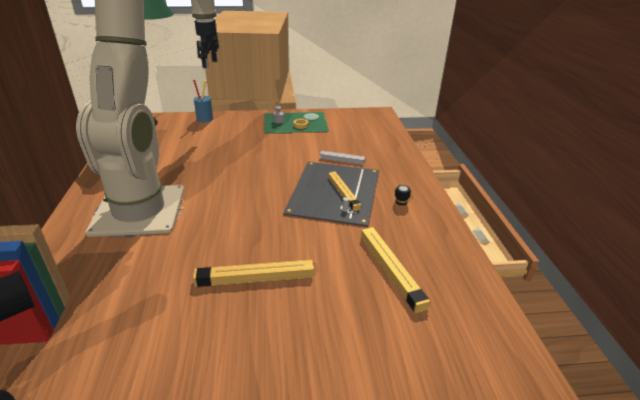

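The top view shows the plate at about (290,180). The small bar runs from its free end at (265,178) to its heel at (323,162), with the post near (320,172). The white line runs from (250,147) to (335,170). The eyepiece is at (309,117) and the steel bar at (227,163). The two larger bars are off the plate, so the one on the plate is the right one.

```bash
cat > h.py <<'E'
from cell import r
import numpy as np, cv2
from scipy.spatial.transform import Rotation as Ro
def unproj(px,z,m,R=None,t=None):
    R=m['R'] if R is None else R; t=m['t'] if t is None else t
    K=m['camera_matrix']; d=(np.asarray(px,float)-K[:2,2])/K[0,0]
    u=d.copy()
    for _ in range(5): u=d/(1+m['k1']*(u**2).sum(1,keepdims=True))
    ray=np.c_[u,np.ones(len(u))]@R; c=-R.T@t
    return (c+ray*((z-c[2])/ray[:,2])[:,None])[:,:2]
def pts(mask): 
    c=max(cv2.findContours(mask.astype('uint8'),0,1)[0],key=cv2.contourArea); return c[:,0,:].astype(float)
def rect(mask,z,m,R=None,t=None): return cv2.minAreaRect(unproj(pts(mask),z,m,R,t).astype('float32'))
def tool():
    o=r.get_obs(); q=o['ee_rot']; return np.array(o['position']),Ro.from_quat([q[1],q[2],q[3],q[0]]).as_matrix(),o
E
python3 - <<'E'
from h import *
m=r.camera_model('top'); im=r.capture('top')
P=r.outline_of('top','plate')[0]; rp=rect(P['mask'],.008,m); print('plate',rp,cv2.boxPoints(rp))
for d in r.outline_of('top','brass_bar'):
    if d['bbox'][0]<280: q=rect(d['mask'],.024,m);print('bar',q,cv2.boxPoints(q))
print(rect(r.outline_of('top','steel_bar')[0]['mask'],.02,m))
e=r.outline_of('top','eyepiece')
for d in e: print(rect(d['mask'],.025,m)[:2])
a=unproj([[250,147],[335,170],[323,162],[265,178]],.01,m);print(a)
p,R,o=tool();print(p,R)
cv2.imwrite('pics/crop.png',cv2.resize(im[120:240,210:370,::-1],None,fx=5,fy=5,interpolation=2))
E
```

```text
plate ((0.5928907990455627, 0.05899724364280701), (0.3221144676208496, 0.249525785446167), 71.9018783569336) [[ 0.42426878 -0.05533483]
 [ 0.6614495  -0.13284883]
 [ 0.7615128   0.17332932]
 [ 0.5243321   0.25084332]]
bar ((0.6170569658279419, 0.03716807812452316), (0.032548222690820694, 0.20402488112449646), 14.47717571258545) [[ 0.5757971   0.13187292]
 [ 0.6268021  -0.06567363]
 [ 0.65831685 -0.05753677]
 [ 0.60731184  0.14000979]]
((0.6465558409690857, 0.261146605014801), (0.0331922248005867, 0.16158835589885712), 69.13756561279297)
((0.7918034195899963, -0.01554848998785019), (0.04671348258852959, 0.05176493152976036))
((0.6457915306091309, 0.2595732808113098), (0.03176599368453026, 0.1555182933807373))
[[ 0.69866966  0.18402304]
 [ 0.61568531 -0.09954828]
 [ 0.64334146 -0.06008784]
 [ 0.59251441  0.13308103]]
[0.1773859  0.59930937 0.23135876] [[-9.58875167e-01  2.83828141e-01  1.60852699e-05]
 [ 2.83828140e-01  9.58875160e-01  1.20318313e-04]
 [ 1.87259573e-05  1.19935695e-04 -9.99999993e-01]]
```

View pics/crop.png

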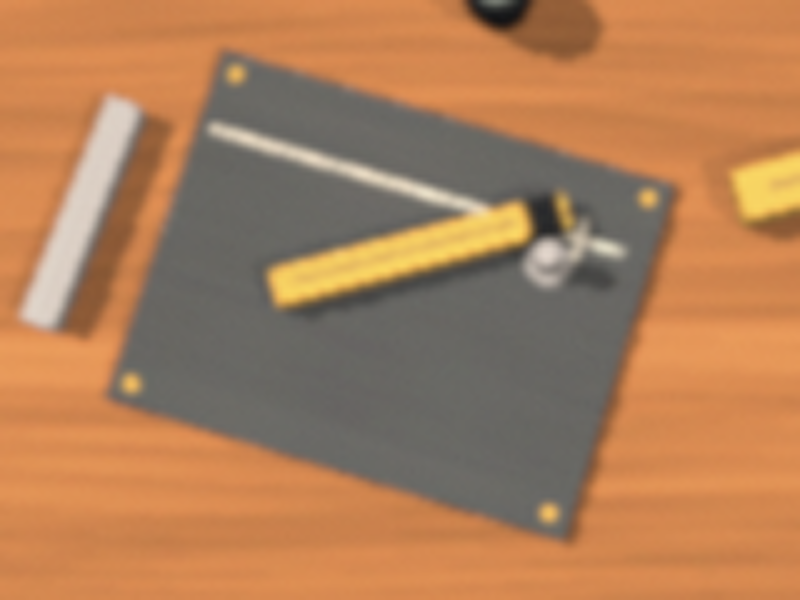

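The plate fit gives 322x249.5 mm, as it should be. Its origin is at about (0.625,-0.067) and its x direction at 71.9°. The bar is 32.6° off the line, which is within the stated range. Next I go above a point 160 mm along the bar.

Emit:
apply_moves --motion '[{"x": -3.3,"y": -2.2,"z": 0,"turn": 0,"hand": 1},{"x": -3.3,"y": -2.2,"z": 0,"turn": 0,"hand": 1},{"x": -3.3,"y": -2.2,"z": 0,"turn": 0,"hand": 1},{"x": -3.3,"y": -2.2,"z": 0,"turn": 0,"hand": 1},{"x": -3.3,"y": -2.2,"z": 0,"turn": 0,"hand": 1},{"x": -3.3,"y": -2.2,"z": 0,"turn": 0,"hand": 1},{"x": -3.3,"y": -2.2,"z": 0,"turn": 0,"hand": 1},{"x": -3.3,"y": -2.2,"z": 0,"turn": 0,"hand": 1},{"x": -3.3,"y": -2.2,"z": 0,"turn": 0,"hand": 1},{"x": -3.3,"y": -2.2,"z": 0,"turn": 0,"hand": 1}]'

```text
time: 1.58
position: [0.4323, 0.293, 0.2317]
ee_rot: [0.0, 0.143, 0.99, 0.0]
force: [1.0, 0.3, -0.4]
finger_gap: 0.0856
finger_force: 0.0
```

Emit:
apply_moves --motion '[{"x": -3.2,"y": -2.1,"z": 0,"turn": 0,"hand": 1},{"x": -3.2,"y": -2.1,"z": 0,"turn": 0,"hand": 1},{"x": -3.2,"y": -2.1,"z": 0,"turn": 0,"hand": 1},{"x": -3.2,"y": -2.0,"z": 0,"turn": 0,"hand": 1},{"x": -3.2,"y": -2.0,"z": 0,"turn": 0,"hand": 1},{"x": -3.1,"y": -2.0,"z": 0,"turn": 0,"hand": 1},{"x": -3.1,"y": -2.1,"z": 0,"turn": 0,"hand": 1},{"x": 0,"y": 0,"z": 0,"turn": 0.11,"hand": 1},{"x": 0,"y": 0,"z": 0,"turn": 0.11,"hand": 1},{"x": 0,"y": 0,"z": 0,"turn": 0.11,"hand": 1}]'

```text
time: 2.42
position: [0.6037, 0.0928, 0.2311]
ee_rot: [-0.0, 0.307, 0.952, -0.0]
force: [-0.6, 0.8, -0.4]
finger_gap: 0.0851
finger_force: 0.0
```

Emit:
apply_moves --motion '[{"x": 0,"y": 0,"z": 1,"turn": 0.1,"hand": 1},{"x": 0,"y": 0,"z": 1,"turn": 0.1,"hand": 1},{"x": 0,"y": 0,"z": 1,"turn": 0.1,"hand": 1},{"x": 0,"y": 0,"z": 1,"turn": 0.1,"hand": 1},{"x": 0,"y": 0,"z": 1,"turn": 0.1,"hand": 1},{"x": 0,"y": 0,"z": 1,"turn": 0.1,"hand": 1},{"x": 0,"y": 0,"z": 1,"turn": 0.1,"hand": 1},{"x": 0,"y": 0,"z": 0,"turn": 0,"hand": 1},{"x": 0,"y": 0,"z": 0,"turn": 0,"hand": 1},{"x": 0,"y": 0,"z": 0,"turn": 0,"hand": 1}]'

```text
time: 3.25
position: [0.6037, 0.0937, 0.162]
ee_rot: [0.0, 0.611, 0.792, 0.0]
force: [0.5, -1.5, -0.4]
finger_gap: 0.0853
finger_force: 0.0
```

```bash
cat > look.py <<'E'
from h import *
import sys
m=r.camera_model('wrist'); p,T,o=tool()
im=r.capture('wrist'); cv2.imwrite(f'pics/{sys.argv[1]}.png',im[:,:,::-1])
X=np.eye(4);X[:3,:3]=T;X[:3,3]=p; C=X@m['tool_from_camera']; R=C[:3,:3].T;t=-R@C[:3,3]
O=np.array([.6252,-.0674]);A=np.array([[.311,.9505],[-.9505,.311]])
for d in r.outline_of('wrist','brass_bar'):
    q=rect(d['mask'],.026,m,R,t);print(d['confidence'],d['bbox'],q,'plate',A@(np.array(q[0])-O),(cv2.boxPoints(q)-O)@A.T)
print(o['time'],p,'tool-y deg',np.degrees(np.arctan2(T[1,1],T[0,1])),'tcp in plate',A@(p[:2]-O),o['joint_positions'],o['force'],o['finger_gap'],'cam',C[:3,3])
E
python3 look.py w1
```

```text
0.65 [308.5, 136.5, 334.7, 338.6] ((0.6155118942260742, 0.036829255521297455), (0.02505093812942505, 0.20246610045433044), 14.202984809875488) plate [0.09605691 0.04162384] [[ 0.17491549  0.10633955]
 [ 0.00380343 -0.00192033]
 [ 0.01719832 -0.02309187]
 [ 0.18831039  0.08516802]]
0.51 [0.0, 393.7, 13.3, 400.0] ((0.29874157905578613, -0.25615397095680237), (0.01866474375128746, 0.006569976452738047), 20.39254379272461) plate [-0.28093922  0.25159624] [[-0.28417988  0.26094499]
 [-0.28932131  0.2568538 ]
 [-0.27769855  0.2422475 ]
 [-0.27255712  0.24633868]]
3.25 [0.60367715 0.09369974 0.16199978] tool-y deg 14.6912716187519 tcp in plate [0.1464317  0.07055949] [-0.64762903  0.37342964  0.52888768  1.61665392 -0.19856411  1.20462295
  0.17889205] [ 0.46099347 -1.49389651 -0.35767095] 0.08525791058210518 cam [0.58216704 0.17429673 0.30446391]
```

View pics/w1.png

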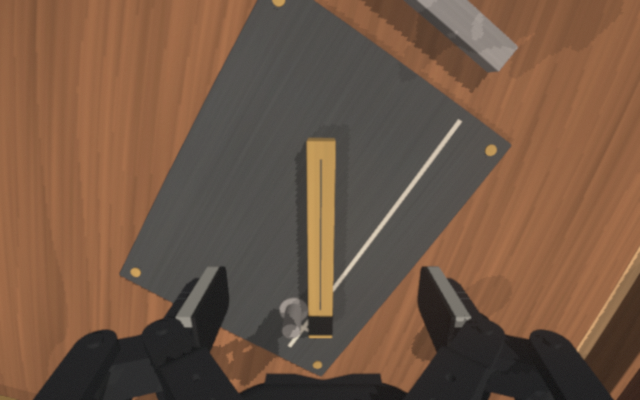

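The wrist view shows the small bar from its heel at (320,330) to its free end at (321,138). It measures 25x202 mm, which matches. The fingers straddle it with about 2 mm of offset, so I descend.

Emit:
apply_moves --motion '[{"x": 0,"y": -0.2,"z": 2,"turn": 0,"hand": 1},{"x": 0,"y": 0,"z": 2,"turn": 0,"hand": 1},{"x": 0,"y": 0,"z": 2,"turn": 0,"hand": 1},{"x": 0,"y": 0,"z": 2,"turn": 0,"hand": 1},{"x": 0,"y": 0,"z": 2,"turn": 0,"hand": 1},{"x": 0,"y": 0,"z": 2,"turn": 0,"hand": 1},{"x": 0,"y": 0,"z": 1,"turn": 0,"hand": 1},{"x": 0,"y": 0,"z": 1,"turn": 0,"hand": 1},{"x": 0,"y": 0,"z": 0.6,"turn": 0,"hand": 0.5},{"x": 0,"y": 0,"z": 0,"turn": 0,"hand": 0}]'

```text
time: 4.18
position: [0.6012, 0.0931, 0.0147]
ee_rot: [-0.0, 0.612, 0.791, -0.0]
force: [-0.3, -0.6, -0.2]
finger_gap: 0.0642
finger_force: 0.0
```

Emit:
apply_moves --motion '[{"x": 0,"y": 0,"z": 0,"turn": 0,"hand": -0.25},{"x": 0,"y": 0,"z": 0,"turn": 0,"hand": -0.25},{"x": 0,"y": 0,"z": 0,"turn": 0,"hand": -0.25},{"x": 0,"y": 0,"z": 0,"turn": 0,"hand": -0.25},{"x": 0,"y": 0,"z": 0,"turn": 0,"hand": -0.25},{"x": 0,"y": 0,"z": 0,"turn": 0,"hand": -0.25},{"x": 0,"y": 0,"z": 0,"turn": 0,"hand": -0.25},{"x": 0,"y": 0,"z": 0,"turn": 0,"hand": -0.25},{"x": 0,"y": 0,"z": 0,"turn": 0,"hand": -0.25},{"x": 0,"y": 0,"z": 0,"turn": 0,"hand": -0.25}]'

```text
time: 5.02
position: [0.6014, 0.0931, 0.0153]
ee_rot: [-0.0, 0.612, 0.791, 0.0]
force: [-0.2, 1.4, 0.5]
finger_gap: 0.0317
finger_force: 0.0
```

Emit:
apply_moves --motion '[{"x": -0.08,"y": 0.42,"z": 0,"turn": 0.031,"hand": -0.25},{"x": -0.08,"y": 0.42,"z": 0,"turn": 0.031,"hand": -0.25},{"x": -0.08,"y": 0.42,"z": 0,"turn": 0.031,"hand": -0.25},{"x": -0.08,"y": 0.42,"z": 0,"turn": 0.031,"hand": -0.25},{"x": -0.08,"y": 0.42,"z": 0,"turn": 0.031,"hand": -0.25},{"x": -0.08,"y": 0.42,"z": 0,"turn": 0.031,"hand": -0.25},{"x": -0.08,"y": 0.42,"z": 0,"turn": 0.031,"hand": -0.25},{"x": -0.08,"y": 0.42,"z": 0,"turn": 0.031,"hand": -0.25},{"x": -0.08,"y": 0.42,"z": 0,"turn": 0.031,"hand": -0.25},{"x": -0.08,"y": 0.42,"z": 0,"turn": 0.031,"hand": -0.25}]'

```text
time: 5.85
position: [0.6427, 0.0909, 0.015]
ee_rot: [-0.001, 0.727, 0.686, -0.001]
force: [-6.2, 1.8, 4.4]
finger_gap: 0.0316
finger_force: 3.2
```

```bash
python3 look.py w2
```

```text
0.74 [284.7, 181.3, 340.5, 380.0] ((0.6376889944076538, 0.08545991033315659), (0.10365793108940125, 0.024785436689853668), 86.85113525390625) plate [0.14917742 0.03566864] [[0.09590169 0.03425338]
 [0.10230423 0.01030702]
 [0.20245315 0.0370839 ]
 [0.19605062 0.06103027]]
5.85 [0.64271595 0.09086202 0.01496675] tool-y deg -3.3130964202481974 tcp in plate [0.15587551 0.03257058] [-0.6002826   0.63223744  0.5280621   1.6193085  -0.36540234  0.99277749
 -0.01132886] [-6.21470331  1.75913434  4.4010158 ] 0.03163680155545186 cam [0.64767234 0.17391437 0.15750574]
```

View pics/w2.png

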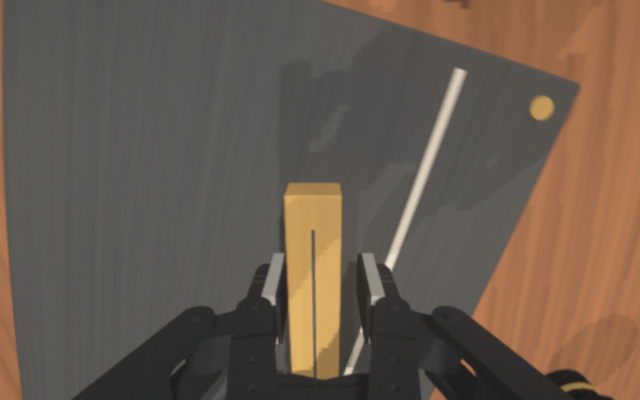

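The view shows the bar at (313,190) on the rear finger, still following flat. It is about 15° from the line with its heel near (6,-3) mm. I carry on along the arc.

Emit:
apply_moves --motion '[{"x": -0.08,"y": 0.42,"z": 0,"turn": 0.029,"hand": -0.25},{"x": -0.08,"y": 0.42,"z": 0,"turn": 0.029,"hand": -0.25},{"x": -0.08,"y": 0.42,"z": 0,"turn": 0.029,"hand": -0.25},{"x": -0.08,"y": 0.42,"z": 0,"turn": 0.029,"hand": -0.25},{"x": -0.08,"y": 0.42,"z": 0,"turn": 0.029,"hand": -0.25},{"x": -0.08,"y": 0.42,"z": 0,"turn": 0.029,"hand": -0.25},{"x": -0.08,"y": 0.42,"z": 0,"turn": 0.029,"hand": -0.25},{"x": -0.08,"y": 0.42,"z": 0,"turn": 0.029,"hand": -0.25},{"x": -0.08,"y": 0.4,"z": 0,"turn": 0.026,"hand": -0.25},{"x": 0,"y": 0,"z": 0,"turn": 0,"hand": -0.25}]'

```text
time: 6.78
position: [0.6795, 0.0769, 0.015]
ee_rot: [-0.0, 0.809, 0.587, -0.0]
force: [-2.0, 2.6, 0.4]
finger_gap: 0.032
finger_force: 1.2
```

Emit:
apply_moves --motion '[{"x": 0,"y": 0,"z": 0,"turn": 0,"hand": 0.5},{"x": 0,"y": 0,"z": 0,"turn": 0,"hand": 0.5},{"x": 0,"y": 0,"z": 0,"turn": 0,"hand": 0.5},{"x": 0,"y": 0,"z": 0,"turn": 0,"hand": 0.5},{"x": 0,"y": 0,"z": 0,"turn": 0,"hand": 0.5},{"x": 0,"y": 0,"z": -3,"turn": 0,"hand": 0.5},{"x": 0,"y": 0,"z": -3,"turn": 0,"hand": 0.5},{"x": 0,"y": 0,"z": -3,"turn": 0,"hand": 0.5},{"x": 0,"y": 0,"z": -3,"turn": 0,"hand": 0.5},{"x": 0,"y": 0,"z": -3,"turn": 0,"hand": 0.5}]'

```text
time: 7.62
position: [0.6794, 0.0762, 0.1669]
ee_rot: [0.0, 0.809, 0.587, 0.0]
force: [1.0, -0.0, -0.4]
finger_gap: 0.0642
finger_force: 0.0
```

```bash
python3 look.py w3
```

```text
0.69 [305.2, 134.9, 334.1, 333.6] ((0.6561747193336487, 0.02403971552848816), (0.2034039944410324, 0.025563690811395645), 71.05914306640625) plate [ 0.09654659 -0.00100372] [[-0.00497004  0.0132388 ]
 [-0.00533722 -0.01232449]
 [ 0.19806321 -0.01524624]
 [ 0.1984304   0.01031705]]
7.6167 [0.679448   0.07621531 0.16688527] tool-y deg -18.051672456985095 tcp in plate [ 0.15337748 -0.00689837] [-0.61999547  0.56377202  0.64918029  1.39957924 -0.34271594  1.2914964
 -0.2667436 ] [ 0.98701566 -0.00569604 -0.43033019] 0.06417273706110264 cam [0.70491205 0.15547113 0.30935265]
```

View pics/w3.png

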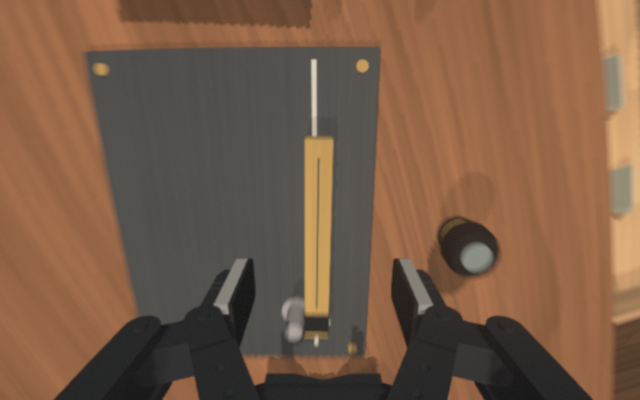

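The bar lies on the white line (line at (314,60–135), bar from (318,138) to (316,335)). Its heel is at about (-5, 0.5) mm and its angle about 0.8° off. The gripper is clear, and the steel bar and eyepiece are untouched.

```bash
python3 -c "
from cell import r
print(r.hand_in())"
```

```text
the job is handed in; nothing more can be done
None
```

The brass bar lies flat along the white line, about 0.8° off, with its heel about 5 mm from the cross mark; the gripper is clear, the steel bar and eyepiece are undisturbed, and the job was handed in after about 8 s (no verdict was returned).

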